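# Slide the sensor carrier along the bent rail to its stop

### The arm

A 6-joint arm with a two-finger parallel gripper is mounted at the origin on a cart in front of the work surface, level with it; the furniture and walls round the work are solid. World frame = base frame: x ahead of the robot, y to its left, z up, the work surface at z = 0. Lengths are in m, angles in rad, forces in N, time in s.
With the tool pointing down it reaches from about 0.3 to 0.85 m from the base axis. Payload 4.2 kg.
Tool frame: the origin (TCP) lies on the centre line of the jaws, within the pads' length; the fingertips stand 22 mm ahead of it and the grasp point (between the pads) lies 3 mm ahead of it; z points along the fingers, y is the line along which they close (so a half turn about z gives the same grasp; the last joint's range is limited). The gripper opens to 91 mm and grips with 3 to 60 N. Pads are 32 mm wide; open, the fingers measure 118 mm over their backs; the gripper's body (76 mm by 178 mm) begins 60 mm behind the grasp point.
Start: joints at [-1.126, 0.32, 1.565, -0, 1.257, -0.02], TCP at [0.258, -0.514, 0.236] pointing down, gripper open.
Joint ranges: [-3.11, 3.11], [-0.84, 2.01], [0.21, 2.61], [-1.34, 4.49], [0.05, 2.63], [-2.56, 2.56]. Speed limits (rad/s): [2.57, 2.57, 3.14, 3.14, 3.14, 3.14].

### API

Orientations are given as a unit quaternion [w, x, y, z].
In Python, from workcell import robot, imaging, workorder gives the robot as it stands.
- The arm moves only by the shell command python3 -m crank 'ROWS' [OPENING]. ROWS is a JSON list of rows, 1 to 12 of them, each of 6 numbers: dx, dy, dz in m, then a rotation vector rx, ry, rz in rad; each row is the pose to reach, as a shift and turn from the pose commanded when the command began, along the tool's axes at that moment; what a row does not reach only later rows make up. A row lasts 1/10 s, in which the tool goes at most 0.05 m and 0.15 rad, less where a joint would pass 70% of its speed; a pose out of reach is approached as far as the arm can. OPENING is the finger opening in m, set as the command begins (- or left out keeps the last). The fingers move at their own pace and stop on an object; the grip force is fixed at half the most. Time passes only in rows, so rows that do not move let the fingers close. It prints the time, the measured TCP pose, the force, the opening and the grip force at its end. Input that does not fit is refused with a message, and nothing moves.
- robot.observe(): the state, without advancing time (a new reading comes with each control period).
- imaging.get_image(name): name is "scene" or "top"; returns (picture, depth): 400x640x3 uint8, red, green, blue; 400x640 float32, m along the optical axis (not along the pixel's ray), 0 where there is no reading.
- imaging.camera_info(name): a dict with "intrinsics" (3x3 intrinsics, pixels), "k1" (the pictures are not rectified: a ray, as slopes to the right and down, at radius r is drawn at 1 + k1 r^2 times it, then the intrinsics apply), "extrinsics" (4x4, takes a point from world to camera coordinates). Camera axes: x right, y up, looking along -z (the intrinsics and any distortion apply to the point x, -y, -z); pixel columns grow to the right and rows downward; lengths in m; the calibration is good to about 2 mm. A picture is of the moment at which its call begins. camera_info takes no time and is no camera call.
- workorder.hand_in(): hands the job in; it is judged then, once.
The state is a dict: "time": time; "joints": joint angles; "dq": joint speeds; "joint_efforts": joint torques, N m; "eef_pos": TCP position; "tool_rot": TCP orientation; "contact_force": force on the tool from outside, world axes, zero at the start; "wrist_torque": the same for the moment, N m; "gripper_width": finger opening in m; "grasp_force": force on a finger pad.
Only numpy, scipy, OpenCV 4.12 (cv2) and the standard library are available. Lean on these libraries where they do the work, as an engineer would, in place of code of your own. Each camera call takes 0.05 s, during which the arm holds its last target. There are 200 camera calls.

### The job

On the bent-rod stand, slide the sensor carrier along the rod and round both corners until it bears on the end stop over the sample dish, then swing the keeper shut behind it so that it cannot run back. Work gently by feel, for the middle of the rod is out of true: do not force the carrier against the rod or the stop. Leave the dish and the rubber stopper that stand on the base plate where they are.

Things in the scene. Friction and masses are not known exactly. Their poses are not given: they have to be found in the camera images.
- stand: Fixed stand, z up, origin on the bench: grey base plate (x -115..70, y -140..140 mm, 12 thick) with a bent steel rod 8 mm thick, its centre line level 125 mm above the bench. In plan (mm) the rod runs from a start flange (55,-125) along +y to first_corner, then to second_corner, then along +y to end_stop at (-55,118). Posts behind both ends stand 10 mm higher than the centre line.
- first_corner (a point): Where the centre lines of the first and middle legs would meet, at (55, -31.75, 125) mm of the stand. The rod turns 60 degrees to the left here, rounded to a 25 mm centre-line radius.
- second_corner (a point): The same for the middle and last legs, at (-55, 31.75, 125) mm of the stand; it turns 60 degrees back to the right, radius 25 mm. The carrier's way ahead from here is +y of the stand.
- middle_leg (a point): Midpoint of the straight line between the two corners. First leg, last leg and bends are true, but the middle leg is not: between the bends it bows smoothly from this straight line, by 9 mm at halfway, to either side or up, never steeply down (unknown, differs each time, not measured).
- carrier: Loose black ring on the rod's first leg, steel sensor barrel (20 mm thick) hanging 21 to 49 mm below. Origin at the bore's centre, y along the bore, z up. Ring 28 mm outside, bore 13, 12 long, so it hangs 2.5 mm below the rod's centre. Flat upright grip tab above, 12 mm (x) by 12 mm (y), from z = 12 to 50 mm: grasp from above across x. 0.12 kg. At its goal it is centred 6 mm before end_stop.
- end_stop: Fixed aluminium disc, 32 mm across, 8 mm thick, on the far end of the rod; origin at the centre of the face that the carrier meets; y as the stand's, disc on the +y side.
- keeper (a joint): Flat steel swing bar, 60 x 8 mm, 5 to 11 mm above the rod's centre line, on an upright pivot at (-100, 99) mm of the stand. At 0 (open) it points to the stand's -y; it turns anticlockwise from above to 1.571 (shut, hard limit), pointing to +x across the rod behind the carrier with 3 mm play. Starts at 0 to 0.4 rad. Stiff (1.5 N at the knob) and stays where it is left.
- keeper_knob (a point): Top centre of the black upright pin (10 mm thick, 34 mm high) on the keeper, 28 mm from the pivot, 45 mm above the rod's centre line; push the pin round from its -y side to shut the keeper.
- sample_dish: Glass dish 69 mm across, 17 mm high, loose on the base plate beneath the end of the rod; origin at the centre of its underside.
- rubber_stopper: Red rubber stopper, 31 mm across, 24 mm high, loose on the base plate; origin at the centre of its underside.
Not all that is in view belongs to the job. Several things have the shape of the carrier; the one meant has the colours described above.

How it is judged:
On the way, in this order (a step that is already met when the one before it is completed fails the run):
1. the carrier is round both corners, on the last leg (y of carrier in the frame of stand above 0.055 m and x of carrier in the frame of stand below -0.045 m), for 0.1 s.
2. the carrier bears on the end stop (more than 1 N) (contact force between carrier and end_stop above 1 N and y of carrier in the frame of stand above 0.1095 m), for 0.1 s.
3. the keeper is shut behind it (value of joint keeper above 1.4 rad), for 0.2 s.
At the end, for the whole second after the job is handed in: The carrier hangs upright (within 0.4 rad) and at rest on the last leg with no more than 4.5 mm between it and the end stop, and the keeper is shut behind it (more than 1.4 rad) (y of carrier in the frame of stand above 0.1075 m and horizontal distance between carrier and end_stop below 0.0115 m and angle between carrier's own z axis and vertical below 0.4 rad and linear speed of carrier below 0.02 m/s and value of joint keeper above 1.4 rad); the robot touches nothing.
It fails at once if the carrier is forced against the rod or the stop (more than 16 N) (contact force between carrier and stand above 16 N).
It fails at once if the sample dish is shifted more than 15 mm (distance of sample_dish from where it was at the start of the episode above 0.015 m).
It fails at once if the rubber stopper is shifted more than 15 mm (distance of rubber_stopper from where it was at the start of the episode above 0.015 m).
It also fails if it takes over 72 s, if anything falls off the work surface, if the arm or the gripper's body presses on something with over 40 N, if the wrist force passes 120 N, or if a joint passes its speed limit or range.

## Working session

There is one attempt and no reset: what is moved stays moved. The work goes in short steps, Python scripts to look and compute and a shell command to move; the robot and the scene stay as the last step left them, time stands still between calls to the robot, and variables do not carry over. Pictures are saved under pics/ and viewed, at most 10 in all, crops included, and the job is handed in when it is done.

```bash
ls; mkdir -p pics; python3 - <<'E'
from workcell import robot, imaging
import cv2,numpy as np
for n in("scene","top"):
    im,d=imaging.get_image(n); cv2.imwrite(f"pics/{n}0.png",im[:,:,::-1]); np.savez(f"{n}0.npz",im=im,d=d)
    c=imaging.camera_info(n); print(n,c)
print(robot.observe())
E
```

```text
pics
scene {'intrinsics': array([[459.32751293,   0.        , 320.78321182],
       [  0.        , 459.32751293, 193.56295633],
       [  0.        ,   0.        ,   1.        ]]), 'k1': -0.019553647817677287, 'extrinsics': array([[-0.64472659, -0.76432104,  0.01187325,  0.47802965],
       [ 0.57258107, -0.47258139,  0.66993862, -0.32190065],
       [-0.50643711,  0.43872564,  0.74232154, -0.88001557],
       [ 0.        ,  0.        ,  0.        ,  1.        ]])}
top {'intrinsics': array([[394.42430655,   0.        , 321.35893297],
       [  0.        , 394.42430655, 203.3423401 ],
       [  0.        ,   0.        ,   1.        ]]), 'k1': -0.0351822408417678, 'extrinsics': array([[-0.04850258, -0.99882046, -0.00227988,  0.18529696],
       [ 0.97846249, -0.04797228,  0.20077305, -0.60113985],
       [-0.2006456 ,  0.00750723,  0.97963513, -0.87187523],
       [ 0.        ,  0.        ,  0.        ,  1.        ]])}
{'time': 0.1, 'joints': array([-1.12599791e+00,  3.20232064e-01,  1.56555281e+00,  3.82763282e-06,
        1.25741353e+00, -2.00106211e-02]), 'dq': array([ 0.00062955, -0.00074644, -0.00269806, -0.00081875, -0.00095576,
        0.00067071]), 'joint_efforts': array([ 1.44816954e-04, -4.13334346e+01, -2.32509148e+01,  7.28403870e-02,
        4.22007660e-02, -5.48597745e-05]), 'eef_pos': array([ 0.25755993, -0.51361819,  0.23520362]), 'tool_rot': array([-7.85220793e-04,  9.73115227e-01,  2.30317414e-01, -1.67468050e-04]), 'contact_force': array([-0.3271819 , -0.76088228,  0.34080431]), 'wrist_torque': array([-0.0015709 ,  0.03020696,  0.00872549]), 'grasp_force': 0.0, 'gripper_width': 0.09126460435195854}
```

View pics/scene0.png

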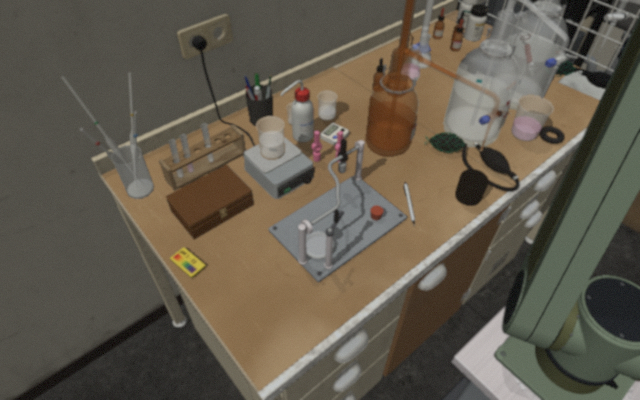

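View pics/top0.png

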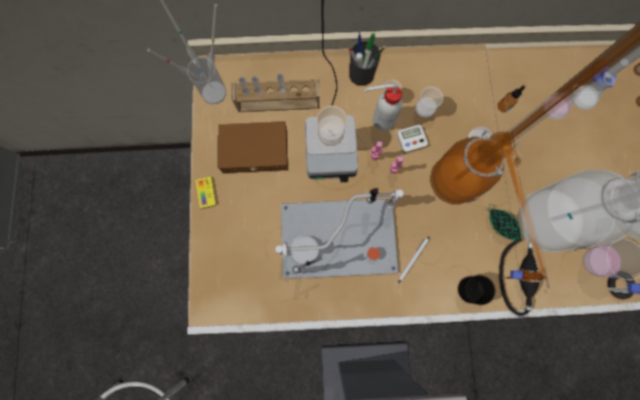

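```bash
cat > h.py <<'E'
import numpy as np,cv2
from workcell import robot,imaging
def ray(n,uv):
    c=imaging.camera_info(n);K=c["intrinsics"];E=c["extrinsics"]
    p=cv2.undistortPoints(np.array(uv,float).reshape(-1,1,2),K,np.array([c["k1"],0,0,0.]))[:,0]
    d=np.c_[p[:,0],-p[:,1],-np.ones(len(p))]@E[:3,:3]
    return -E[:3,:3].T@E[:3,3],d
def onz(n,uv,z):
    o,d=ray(n,uv);return o+d*((z-o[2])/d[:,2])[:,None]
def proj(n,P):
    c=imaging.camera_info(n);E=c["extrinsics"];q=np.atleast_2d(P)@E[:3,:3].T+E[:3,3]
    q=q*[1,-1,-1]
    return cv2.projectPoints(q,np.zeros(3),np.zeros(3),c["intrinsics"],np.array([c["k1"],0,0,0.]))[0][:,0]
E
python3 - <<'E'
from h import *
im=np.load("top0.npz")["im"]; 
hsv=cv2.cvtColor(im,cv2.COLOR_RGB2HSV)
print(hsv[268,340],hsv[215,300],hsv[300,250])
m=((hsv[:,:,1]<70)&(hsv[:,:,2]>70)).astype(np.uint8); w=np.zeros_like(m); w[190:290,265:410]=1; m*=w
m=cv2.morphologyEx(m,cv2.MORPH_OPEN,np.ones((9,9)))
m=cv2.morphologyEx(m,cv2.MORPH_CLOSE,np.ones((15,15)))
cs=max(cv2.findContours(m,0,2)[0],key=cv2.contourArea)
P=onz("top",cs[:,0],.012)
r=cv2.minAreaRect(P[:,:2].astype(np.float32)); print(r,cv2.boxPoints(r), cv2.boundingRect(cs))
cr=im[175:295,260:420]; cv2.imwrite("pics/c1.png",cv2.resize(cr[:,:,::-1],None,fx=5,fy=5,interpolation=cv2.INTER_CUBIC))
im=np.load("scene0.npz")["im"];cv2.imwrite("pics/c2.png",cv2.resize(im[130:280,260:420][:,:,::-1],None,fx=4,fy=4,interpolation=cv2.INTER_CUBIC))
E
```

```text
[107  13 136] [105  13 156] [ 17  96 170]
((0.5322900414466858, 0.12156180292367935), (0.28994929790496826, 0.1869092434644699), 89.59440612792969) [[ 0.4378115  -0.02274766]
 [ 0.62471604 -0.02407076]
 [ 0.6267686   0.26587126]
 [ 0.43986404  0.26719436]] (278, 199, 120, 80)
```

View pics/c1.png

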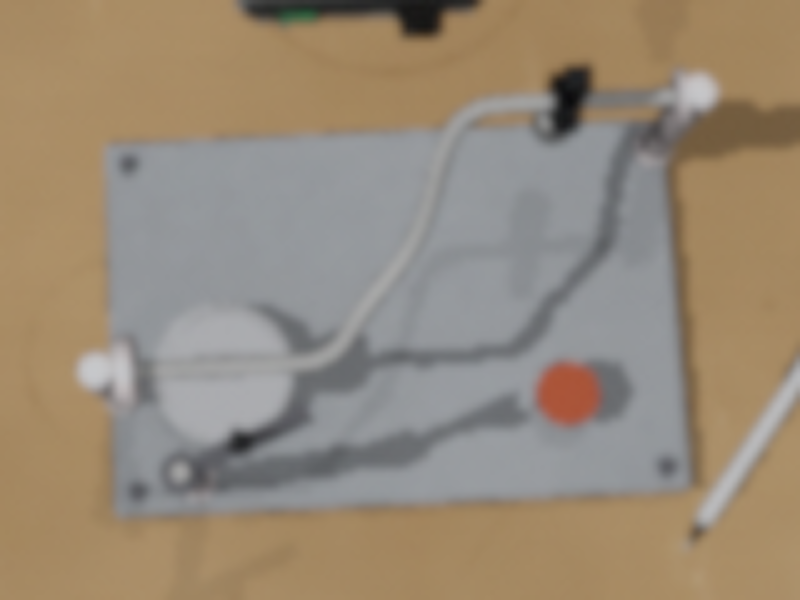

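View pics/c2.png

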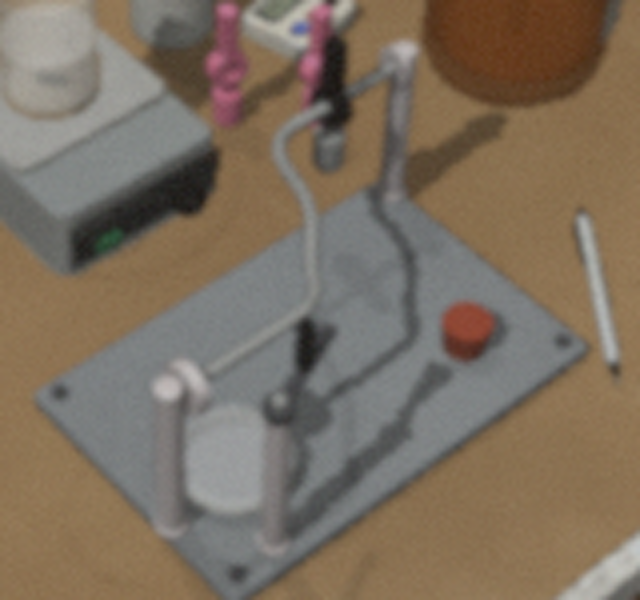

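The crops show the plate, with its start flange at the far right and its end stop at the left. The carrier is at top pixel ~(374,194). The keeper knob is at crop px (240,440), which is top pixel (308,263). The middle leg bows towards the lower right (-y side). Next I fit the stand pose and triangulate the bow.

```bash
cat >> h.py <<'E'
def S2W(p,st):
    p=np.atleast_2d(np.array(p,float)); c,s=np.cos(st[2]),np.sin(st[2])
    return np.c_[st[0]+c*p[:,0]-s*p[:,1],st[1]+s*p[:,0]+c*p[:,1],p[:,2]]
E
python3 - <<'E'
from h import *
from scipy.optimize import least_squares
T=lambda L:np.array(L)/5+[260,175]-.4
C=lambda L:np.array(L)/4+[260,130]-.375
# plate corners + screws: top & scene
pc=np.array([[.07,.14,.012],[-.115,.14,.012],[-.115,-.14,.012]])
ut=T([[107,145],[117,517],[692,490]])
ps=np.array([[.07,.14,.012],[-.115,-.14,.012],[-.115,.14,.012]])
us=C([[37,398],[588,347],[237,600]])
for n,a in(("top",[(pc,ut)]),("scene",[(ps[:2],us[:2])]),("both",0)):
    def f(s):
        r=[]
        if n!="scene": r.append(proj("top",S2W(pc,s))-ut)
        if n!="top": r.append(proj("scene",S2W(ps[:2],s))-us[:2])
        return np.concatenate(r).ravel()
    o=least_squares(f,[.55,.12,0]); print(n,o.x,np.round(o.fun,1))
st=o.x; np.save("st.npy",st)
inv=lambda P:(np.c_[P[:,:2]-st[:2]]@np.array([[np.cos(st[2]),-np.sin(st[2])],[np.sin(st[2]),np.cos(st[2])]]))*1e3
pr=lambda k,P:print(k,np.round(inv(P),1).tolist())
pr("first leg pts",onz("top",T([[500,101],[620,98],[660,97]]),.125))
pr("last leg pts",onz("top",T([[150,368],[220,366],[290,361]]),.125))
pr("stop disc face?",onz("top",T([[130,370]]),.125))
pr("tab top/knob/pivot",onz("top",T([[572,75]]),.1725)); pr("knob",onz("top",T([[240,440]]),.165)); pr("pivot",onz("top",T([[180,470]]),.14))
pr("mid top z125",onz("top",T([[450,150],[435,190],[420,230],[395,265],[370,300],[345,335]]),.125))
pr("mid scene z125",onz("scene",C([[277,145],[290,170],[303,195],[313,225],[315,260],[313,295],[300,315]]),.125))
pr("mid scene z134",onz("scene",C([[277,145],[290,170],[303,195],[313,225],[315,260],[313,295],[300,315]]),.134))
pr("first/last scene z125",onz("scene",C([[305,117],[360,84],[220,368],[280,332]]),.125))
# tab by dark mask in depth
for n in("top","scene"):
    im=np.load(n+"0.npz")["im"];g=im.max(2)<60
    k=np.argwhere(g[185:205,365:385] if n=="top" else g[135:165,335:352])+([185,365] if n=="top" else [135,335])
    print(n,len(k),k.mean(0),k.min(0),k.max(0))
    if n=="top": pr("dark top @.16",onz("top",[k.mean(0)[::-1]],.155))
E
```

```text
top [ 0.55503013  0.11707516 -0.00210602] [-0.4 -0.6 -0.4  0.3  0.8  0.2]
scene [0.5525119  0.12302003 0.01168069] [-1.2  0.1  1.3 -0.4]
both [0.55462185 0.11925152 0.00380089] [-1.4 -0.  -1.   0.9  0.1  0.  -0.5 -1.7  1.8 -1.3]
first leg pts [[56.7, -48.6], [55.3, -101.7], [54.8, -119.5]]
last leg pts [[-52.9, 110.3], [-53.6, 80.1], [-53.0, 49.9]]
stop disc face? [[-53.3, 118.9]]
tab top/knob/pivot [[55.7, -74.3]]
knob [[-87.8, 71.6]]
pivot [[-97.6, 98.1]]
mid top z125 [[35.8, -25.0], [18.3, -17.3], [1.0, -9.6], [-13.8, 2.3], [-28.5, 14.0], [-43.1, 25.7]]
mid scene z125 [[49.3, -25.8], [29.4, -18.2], [10.0, -10.9], [-10.7, 0.1], [-30.6, 16.5], [-48.6, 34.0], [-54.6, 48.6]]
mid scene z134 [[42.5, -19.6], [22.9, -12.1], [3.7, -4.8], [-16.7, 6.0], [-36.4, 22.2], [-54.2, 39.5], [-60.1, 53.9]]
first/last scene z125 [[56.4, -53.6], [56.7, -97.4], [-55.0, 103.7], [-56.6, 64.3]]
top 54 [194.12962963 373.37037037] [189 371] [200 376]
dark top @.16 [[49.9, -74.8]]
scene 114 [150.89473684 343.09649123] [139 339] [162 347]
```

```bash
python3 - <<'E'
from h import *
im=np.load("top0.npz")["im"];d=np.load("top0.npz")["d"]
E=imaging.camera_info("top")["extrinsics"]
v,u=np.mgrid[185:285,270:405]; uv=np.c_[u.ravel(),v.ravel()]
o,r=ray("top",uv); P=(o+r*d[v,u].ravel()[:,None])
pl=P[(abs(P[:,2]-.012)<.006)]; print("plate z",np.median(pl[:,2]),pl.shape)
st=np.array([.5548,.1200,-.003])
c,s=np.cos(st[2]),np.sin(st[2]); Q=np.c_[(P[:,:2]-st[:2])@np.array([[c,-s],[s,c]]),P[:,2]]*1e3
ok=(Q[:,2]>105)&(Q[:,2]<185)
k=ok&(Q[:,2]<150)
A=Q[k]
def leg(n,m,ax):
    print(n,m.sum(),np.round(np.median(A[m],0),1))
    b=A[m]
leg("first",(A[:,0]>40)&(A[:,1]<-90)&(A[:,1]>-115),0)
leg("first b",(A[:,0]>40)&(A[:,1]<-48)&(A[:,1]>-62),0)
leg("last",(A[:,0]<-40)&(A[:,0]>-70)&(A[:,1]>60)&(A[:,1]<108),0)
t=A[:,0]*-.866+A[:,1]*.5; p=A[:,0]*-.5-A[:,1]*.866
for a in range(-60,61,10):
    m=(abs(t-a)<5)&(abs(p)<22)
    if m.sum(): print(a,m.sum(),"perp",np.round([np.median(p[m]),p[m].mean()],1),"z",np.round([np.median(A[m,2]),A[m,2].mean(),A[m,2].max()],1))
tab=Q[ok&(Q[:,2]>145)&(Q[:,0]>20)]; print("tab",len(tab),tab.mean(0),np.ptp(tab,0))
kn=Q[ok&(Q[:,2]>145)&(Q[:,0]<-60)]; print("knob",len(kn),kn.mean(0) if len(kn) else '')
E
```

```text
plate z 0.01009035824394533 (7144, 3)
first 44 [  54.5 -102.6  125.1]
first b 24 [ 54.6 -55.1 125.9]
last 82 [-55.   84.6 126. ]
-60 18 perp [4.2 4.3] z [126.7 126.4 129.6]
-50 14 perp [1.9 1.9] z [125.7 126.3 129. ]
-40 17 perp [2.5 2.4] z [127.2 127.4 131.5]
-30 17 perp [4.6 4.4] z [128.6 128.4 130.9]
-20 17 perp [6.7 6.5] z [130.  129.8 132.7]
-10 16 perp [8.4 8.3] z [131.3 131.3 134.2]
0 17 perp [8.  8.2] z [132.2 131.8 135.4]
10 17 perp [8.1 7.8] z [130.7 131.2 135.7]
20 18 perp [6.2 6.2] z [130.4 129.8 133.6]
30 18 perp [3.8 3.8] z [127.3 127.5 130.2]
40 18 perp [2.5 2.3] z [127.2 127.  130.3]
50 16 perp [1.6 1.6] z [126.3 126.5 130.2]
60 19 perp [-2.  -1.7] z [126.7 126.3 128.6]
tab 51 [ 53.66658315 -77.15652369 165.34372484] [10.91226333 11.79022804 28.54544932]
knob 19 [-89.35523308  70.69902429 166.88036236]
```

```bash
cat >> h.py <<'E'
from scipy.spatial.transform import Rotation as Rt
ST=np.array([.5546,.118,-.003])
def tool():
    s=robot.observe(); q=s["tool_rot"]; return s,Rt.from_quat([q[1],q[2],q[3],q[0]])
def delta(P,yaw=None):
    """tool-axes shift to world TCP P and turn so tool x points at world heading yaw"""
    s,R=tool(); d=R.inv().apply(np.array(P)-s["eef_pos"])
    if yaw is None: return np.round(d,4)
    G=Rt.from_matrix(np.array([[np.cos(yaw),np.sin(yaw),0],[np.sin(yaw),-np.cos(yaw),0],[0,0,-1]]).astype(float))
    return np.round(np.r_[d,(R.inv()*G).as_rotvec()],4)
E
python3 - <<'E'
from h import *
print(delta([.42,.04,.26],np.pi/2-.003))
d=np.load("top0.npz")["d"];v,u=np.mgrid[0:400,0:640]
o,r=ray("top",np.c_[u.ravel(),v.ravel()]);P=o+r*d.ravel()[:,None]
for y in np.arange(-.6,.2,.1):
  for x0,x1 in((.15,.35),(.35,.5),(.5,.7)):
    m=(abs(P[:,1]-y)<.05)&(P[:,0]>x0)&(P[:,0]<x1)&(d.ravel()>0)
    if m.any(): print(round(y,1),x0,x1,"zmax",round(np.percentile(P[m,2],99.5),3))
E
```

```text
[ 3.934e-01 -4.221e-01 -2.410e-02 -1.400e-03 -9.000e-04 -1.103e+00]
-0.6 0.15 0.35 zmax 0.013
-0.6 0.35 0.5 zmax 0.099
-0.6 0.5 0.7 zmax 0.084
-0.5 0.15 0.35 zmax 0.001
-0.5 0.35 0.5 zmax 0.103
-0.5 0.5 0.7 zmax 0.233
-0.4 0.15 0.35 zmax 0.001
-0.4 0.35 0.5 zmax 0.332
-0.4 0.5 0.7 zmax 0.33
-0.3 0.15 0.35 zmax 0.029
-0.3 0.35 0.5 zmax 0.332
-0.3 0.5 0.7 zmax 0.232
-0.2 0.15 0.35 zmax 0.002
-0.2 0.35 0.5 zmax 0.283
-0.2 0.5 0.7 zmax 0.622
-0.1 0.15 0.35 zmax 0.002
-0.1 0.35 0.5 zmax 0.008
-0.1 0.5 0.7 zmax 0.201
-0.0 0.15 0.35 zmax 0.002
-0.0 0.35 0.5 zmax 0.036
-0.0 0.5 0.7 zmax 0.171
0.1 0.15 0.35 zmax 0.002
0.1 0.35 0.5 zmax 0.016
0.1 0.5 0.7 zmax 0.132
```

```bash
python3 -m crank '[[0.02, -0.044, -0.015, 0, 0, 0], [0.041, -0.088, -0.03, 0, 0, 0], [0.062, -0.132, -0.03, 0, 0, 0], [0.083, -0.177, -0.03, 0, 0, 0], [0.104, -0.222, -0.03, 0, 0, 0], [0.125, -0.267, -0.03, 0, 0, 0], [0.16, -0.3, -0.03, 0, 0, -0.15], [0.195, -0.335, -0.03, 0, 0, -0.3], [0.23, -0.365, -0.03, 0, 0, -0.45], [0.26, -0.395, -0.03, 0, 0, -0.6], [0.294, -0.428, -0.03, 0, 0, -0.75], [0.294, -0.428, -0.03, 0, 0, -0.9]]' 0.04; python3 -c "
from h import *
print(delta([.6094,.0426,.24],np.pi/2-.003),delta([.6094,.0426,.1685]),robot.observe()['joints'])"
```

```text
time: 1.3
eef_pos: [0.3296, 0.0055, 0.2659]
tool_rot: [-0.001, 0.771, 0.637, 0.001]
contact_force: [-0.2, -0.9, -0.0]
gripper_width: 0.04
grasp_force: 0.0
[ 0.0891  0.2678  0.0261  0.0003 -0.0023 -0.1864] [0.0889 0.2678 0.0976] [-0.02033652 -0.1029484   1.97922108  0.00236909  1.26482628  0.16838403]
```

```bash
python3 -m crank '[[0.015, 0.045, 0, 0, 0, -0.1], [0.03, 0.09, 0.01, 0, 0, -0.186], [0.045, 0.135, 0.02, 0, 0, -0.186], [0.06, 0.18, 0.026, 0, 0, -0.186], [0.075, 0.225, 0.026, 0, 0, -0.186], [0.089, 0.268, 0.026, 0, 0, -0.186], [0.089, 0.268, 0.026, 0, 0, -0.186], [0.089, 0.268, 0.026, 0, 0, -0.186]]'; python3 - <<'E'
from h import *
print(delta([.6094,.0426,.1685],np.pi/2-.003),robot.observe()['joints'])
a,_=imaging.get_image("scene");b,_=imaging.get_image("top")
A=cv2.resize(a[80:230,240:440],None,fx=4,fy=4,interpolation=2)[:,:,::-1]
cv2.imwrite("pics/s1.png",A)
E
```

```text
time: 2.1
eef_pos: [0.6092, 0.0327, 0.2384]
tool_rot: [-0.001, 0.714, 0.7, -0.001]
contact_force: [-0.2, -0.1, 0.2]
gripper_width: 0.0398
grasp_force: 0.0
[ 0.0099  0.0003  0.0699 -0.0031  0.0003 -0.0169] [ 3.48563269e-02  3.75250065e-01  1.47401373e+00 -1.51774515e-04
  1.29547668e+00  5.47683369e-02]
```

View pics/s1.png

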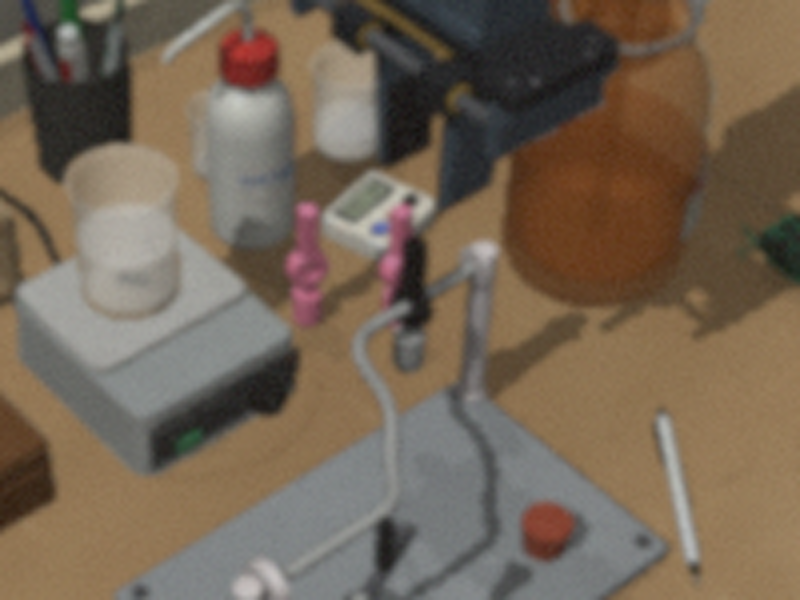

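The fingers (crop ~(410,120) and (470,155)) are above and beside the black tab at (412,250), with a clear way down. I descend and close.

```bash
python3 -m crank '[[0.01, 0, 0, 0, 0, -0.017], [0.01, 0, 0.02, 0, 0, -0.017], [0.01, 0, 0.04, 0, 0, -0.017], [0.01, 0, 0.055, 0, 0, -0.017], [0.01, 0, 0.07, 0, 0, -0.017], [0.01, 0, 0.07, 0, 0, -0.017], [0.01, 0, 0.07, 0, 0, -0.017]]'; python3 - <<'E'
from h import *
print(delta([.6094,.0426,.1685],np.pi/2-.003))
E
```

```text
time: 2.9
eef_pos: [0.6091, 0.043, 0.1708]
tool_rot: [0.0, 0.708, 0.706, 0.0]
contact_force: [-0.5, -0.5, 0.9]
gripper_width: 0.0398
grasp_force: 0.0
[-0.0004  0.0003  0.0023  0.0008 -0.0001  0.0005]
```

```bash
python3 -m crank '[[0, 0, 0.001, 0, 0, 0], [0, 0, 0.001, 0, 0, 0], [0, 0, 0.001, 0, 0, 0], [0, 0, 0.001, 0, 0, 0], [0, 0, 0.001, 0, 0, 0], [0, 0, 0.001, 0, 0, 0], [0, 0, 0.001, 0, 0, 0], [0, 0, 0.001, 0, 0, 0]]' 0.0; python3 - <<'E'
from h import *
s,R=tool();print(s['gripper_width'],s['grasp_force'],s['eef_pos'],s['contact_force'],s['wrist_torque'])
E
```

```text
time: 3.7
eef_pos: [0.6098, 0.0427, 0.1694]
tool_rot: [0.0, 0.708, 0.706, 0.0]
contact_force: [-0.4, -0.2, 3.9]
gripper_width: 0.0115
grasp_force: 30.0
0.011482084770648432 29.976468086242676 [0.60977641 0.04266066 0.16937133] [-0.43100988 -0.16019847  3.91980949] [ 0.00122729 -0.06260672  0.00948579]
```

```bash
python3 -m crank '[[0, 0, -0.001, 0, 0, 0], [0, 0, -0.002, 0, 0, 0], [0, 0, -0.003, 0, 0, 0], [0, 0, -0.0035, 0, 0, 0], [0, 0, -0.0035, 0, 0, 0], [0, 0, -0.0035, 0, 0, 0]]'; python3 - <<'E'
from h import *
s,R=tool();print(s['eef_pos'],s['contact_force'],s['wrist_torque'])
E
```

```text
time: 4.3
eef_pos: [0.6094, 0.0427, 0.1723]
tool_rot: [-0.0, 0.708, 0.706, -0.0]
contact_force: [0.8, -0.5, -1.7]
gripper_width: 0.0119
grasp_force: 30.0
[0.60935293 0.04265369 0.17229504] [ 0.76310588 -0.52034144 -1.6539267 ] [-0.00479693 -0.11192907  0.01790914]
```

```bash
cat > path.py <<'E'
from h import *
import sys
BP,BZ=6.5,6.1
def pos(s):
    """s mm from y=-75.1 -> carrier x,y,z(mm over rod level), heading left-turn rad"""
    L1=28.9;A=25*np.pi/3;M=98.1;u=np.array([-.866,.5]);n=np.array([-.5,-.866])
    if s<L1: return 55,-75.1+s,0,0
    s-=L1
    if s<A: a=s/25; return 30+25*np.cos(a),-46.2+25*np.sin(a),0,a
    s-=A
    if s<M:
        t=s-M/2; b=np.cos(np.pi*t/M)**2; sl=-np.pi/M*np.sin(2*np.pi*t/M)
        p=t*u+BP*b*n; return p[0],p[1],BZ*b,np.pi/3+np.arctan(BP*sl)
    s-=M
    if s<A: a=np.pi/3-s/25; return -30-25*np.cos(a),46.2-25*np.sin(a),0,a
    return -55,46.2+s-A,0,0
def rows(ss,corr=(0,0,0),zt=.1725):
    S,R=tool()
    for s in ss:
        x,y,z,a=pos(s); w=S2W([[x/1e3,y/1e3,0]],ST)[0]; w[2]=zt+z/1e3; w+=np.array(corr)
        G=Rt.from_matrix([[np.cos(h),np.sin(h),0],[np.sin(h),-np.cos(h),0],[0,0,-1]]) if (h:=np.pi/2-.003+a) else 0
        d=np.r_[R.inv().apply(w-S["eef_pos"]),(R.inv()*G).as_rotvec()]
        print(s,np.round([x,y,z,a],2),np.round(d,4)[[0,1,2,5]])
    print("F",np.round(S["contact_force"],2),"T",np.round(S["wrist_torque"],3),"t",S["time"],"w",S["gripper_width"])
E
python3 -c "
from path import *
rows([0,5,10,15,20,25,29,31.5,34,36.5,39,41.5,44,46.5,49,51.5,55,57])"
```

```text
0 [ 55.  -75.1   0.    0. ] [ 0.0001  0.     -0.0002 -0.0001]
5 [ 55.  -70.1   0.    0. ] [ 0.0051  0.     -0.0002 -0.0001]
10 [ 55.  -65.1   0.    0. ] [ 0.0101  0.     -0.0002 -0.0001]
15 [ 55.  -60.1   0.    0. ] [ 0.0151  0.     -0.0002 -0.0001]
20 [ 55.  -55.1   0.    0. ] [ 0.0201  0.     -0.0002 -0.0001]
25 [ 55.  -50.1   0.    0. ] [ 0.0251  0.     -0.0002 -0.0001]
29 [ 55.  -46.1   0.    0. ] [ 0.0291  0.     -0.0002 -0.0041]
31.5 [ 54.86 -43.6    0.     0.1 ] [ 3.160e-02 -1.000e-04 -2.000e-04 -1.041e-01]
34 [ 54.48 -41.14   0.     0.2 ] [ 3.400e-02 -5.000e-04 -2.000e-04 -2.041e-01]
36.5 [ 53.85 -38.72   0.     0.3 ] [ 3.650e-02 -1.100e-03 -2.000e-04 -3.041e-01]
39 [ 52.99 -36.37   0.     0.4 ] [ 3.880e-02 -2.000e-03 -2.000e-04 -4.041e-01]
41.5 [ 51.89 -34.13   0.     0.5 ] [ 4.110e-02 -3.100e-03 -2.000e-04 -5.041e-01]
44 [ 50.58 -32.     0.     0.6 ] [ 4.320e-02 -4.400e-03 -2.000e-04 -6.041e-01]
46.5 [ 49.06 -30.02   0.     0.7 ] [ 4.520e-02 -5.900e-03 -2.000e-04 -7.041e-01]
49 [ 47.35 -28.2    0.     0.8 ] [ 4.700e-02 -7.600e-03 -2.000e-04 -8.041e-01]
51.5 [ 45.46 -26.55   0.     0.9 ] [ 4.860e-02 -9.500e-03 -2.000e-04 -9.041e-01]
55 [ 42.57 -24.59   0.     1.04] [ 5.0600e-02 -1.2400e-02 -2.0000e-04 -1.0441e+00]
57 [ 4.080e+01 -2.359e+01  2.000e-02  1.070e+00] [ 5.1600e-02 -1.4200e-02 -2.0000e-04 -1.0728e+00]
F [ 0.76 -0.52 -1.65] T [-0.005 -0.112  0.018] t 4.3 w 0.011866117520491395
```

```bash
python3 -m crank '[[0.005, 0, 0, 0, 0, 0], [0.01, 0, 0, 0, 0, 0], [0.015, 0, 0, 0, 0, 0], [0.02, 0, 0, 0, 0, 0], [0.025, 0, 0, 0, 0, 0], [0.029, 0, 0, 0, 0, 0], [0.0315, 0, 0, 0, 0, -0.1], [0.034, -0.0005, 0, 0, 0, -0.2], [0.0365, -0.001, 0, 0, 0, -0.3], [0.0388, -0.002, 0, 0, 0, -0.4], [0.0388, -0.002, 0, 0, 0, -0.4], [0.0388, -0.002, 0, 0, 0, -0.4]]'; python3 -c "
from path import *
rows([39,41.5,44,46.5,49,51.5,55,57,60,63,66,69])"
```

```text
time: 5.5
eef_pos: [0.6076, 0.0816, 0.1725]
tool_rot: [0.0, 0.555, 0.832, -0.0]
contact_force: [-0.2, 0.5, 0.2]
gripper_width: 0.0119
grasp_force: 30.0
39 [ 52.99 -36.37   0.     0.4 ] [-0.0001 -0.0001 -0.     -0.0059]
41.5 [ 51.89 -34.13   0.     0.5 ] [ 0.0024 -0.0003 -0.     -0.1059]
44 [ 50.58 -32.     0.     0.6 ] [ 0.0049 -0.0007 -0.     -0.2059]
46.5 [ 49.06 -30.02   0.     0.7 ] [ 0.0073 -0.0013 -0.     -0.3059]
49 [ 47.35 -28.2    0.     0.8 ] [ 0.0097 -0.0022 -0.     -0.4059]
51.5 [ 45.46 -26.55   0.     0.9 ] [ 0.0119 -0.0033 -0.     -0.5059]
55 [ 42.57 -24.59   0.     1.04] [ 0.0148 -0.0052 -0.     -0.6459]
57 [ 4.080e+01 -2.359e+01  2.000e-02  1.070e+00] [ 1.650e-02 -6.400e-03 -1.000e-04 -6.746e-01]
60 [ 38.14 -22.2    0.15   1.11] [ 1.880e-02 -8.300e-03 -2.000e-04 -7.135e-01]
63 [ 35.41 -20.92   0.38   1.15] [ 2.100e-02 -1.030e-02 -4.000e-04 -7.498e-01]
66 [ 32.64 -19.73   0.72   1.18] [ 2.320e-02 -1.240e-02 -7.000e-04 -7.823e-01]
69 [ 29.82 -18.61   1.13   1.21] [ 0.0253 -0.0146 -0.0012 -0.8096]
F [-0.16  0.49  0.22] T [ 0.012 -0.13   0.108] t 5.5 w 0.011903939846936763
```

```bash
python3 -m crank '[[0.0024, -0.0003, 0, 0, 0, -0.106], [0.005, -0.0007, -0.0003, 0, 0, -0.206], [0.0073, -0.0013, -0.0003, 0, 0, -0.306], [0.0097, -0.0022, -0.0003, 0, 0, -0.406], [0.0119, -0.0033, -0.0003, 0, 0, -0.506], [0.0148, -0.0052, -0.0003, 0, 0, -0.646], [0.0165, -0.0064, -0.0004, 0, 0, -0.675], [0.0188, -0.0083, -0.0005, 0, 0, -0.714], [0.0188, -0.0083, -0.0005, 0, 0, -0.714], [0.0188, -0.0083, -0.0005, 0, 0, -0.714]]'; python3 -c "
from path import *
rows([60,63,66,69,72,75,78,81,84,87,90,93,96,99])"
```

```text
time: 6.5
eef_pos: [0.5928, 0.0955, 0.173]
tool_rot: [0.0, 0.229, 0.973, -0.0]
contact_force: [-0.7, -0.1, -1.2]
gripper_width: 0.0114
grasp_force: 30.0
60 [ 38.14 -22.2    0.15   1.11] [ 0.0002  0.0001  0.0004 -0.0001]
63 [ 35.41 -20.92   0.38   1.15] [ 0.0032  0.      0.0001 -0.0364]
66 [ 32.64 -19.73   0.72   1.18] [ 0.0062 -0.0001 -0.0002 -0.0689]
69 [ 29.82 -18.61   1.13   1.21] [ 0.0092 -0.0004 -0.0006 -0.0962]
72 [ 26.96 -17.56   1.62   1.23] [ 0.0122 -0.0007 -0.0011 -0.1176]
75 [ 24.07 -16.56   2.16   1.24] [ 0.0153 -0.0011 -0.0017 -0.1323]
78 [ 21.17 -15.59   2.74   1.25] [ 0.0183 -0.0015 -0.0022 -0.1398]
81 [ 18.26 -14.63   3.32   1.25] [ 0.0213 -0.0019 -0.0028 -0.1401]
84 [ 15.36 -13.66   3.9    1.24] [ 0.0244 -0.0023 -0.0034 -0.133 ]
87 [ 12.47 -12.66   4.44   1.23] [ 0.0274 -0.0027 -0.0039 -0.1188]
90 [  9.61 -11.62   4.93   1.21] [ 0.0304 -0.0031 -0.0044 -0.0979]
93 [  6.78 -10.51   5.36   1.18] [ 0.0335 -0.0033 -0.0049 -0.071 ]
96 [ 4.01 -9.32  5.7   1.15] [ 0.0365 -0.0035 -0.0052 -0.0389]
99 [ 1.28 -8.04  5.94  1.11] [ 0.0395 -0.0036 -0.0054 -0.0027]
F [-0.74 -0.13 -1.23] T [ 0.068 -0.171  0.027] t 6.5 w 0.011395036730029527
```

```bash
python3 -m crank '[[0.0032, 0, 0, 0, 0, -0.036], [0.0062, 0, -0.0003, 0, 0, -0.069], [0.0092, -0.0004, -0.0007, 0, 0, -0.096], [0.0122, -0.0007, -0.0012, 0, 0, -0.118], [0.0153, -0.0011, -0.0018, 0, 0, -0.132], [0.0183, -0.0015, -0.0024, 0, 0, -0.14], [0.0183, -0.0015, -0.0024, 0, 0, -0.14], [0.0183, -0.0015, -0.0024, 0, 0, -0.14]]'; python3 -c "
from path import *
rows([78,81,84,87,90,93,96,99,102,105,108,111,114])"
```

```text
time: 7.3
eef_pos: [0.5756, 0.1024, 0.1754]
tool_rot: [0.0, 0.159, 0.987, -0.0]
contact_force: [0.1, -0.5, -0.2]
gripper_width: 0.0115
grasp_force: 30.0
78 [ 21.17 -15.59   2.74   1.25] [-0.0001 -0.      0.0002  0.0025]
81 [ 18.26 -14.63   3.32   1.25] [ 0.0029 -0.     -0.0004  0.0022]
84 [ 15.36 -13.66   3.9    1.24] [ 0.006   0.     -0.001   0.0093]
87 [ 12.47 -12.66   4.44   1.23] [ 0.0091  0.0001 -0.0015  0.0235]
90 [  9.61 -11.62   4.93   1.21] [ 0.0121  0.0002 -0.002   0.0444]
93 [  6.78 -10.51   5.36   1.18] [ 0.0151  0.0003 -0.0024  0.0714]
96 [ 4.01 -9.32  5.7   1.15] [ 0.0181  0.0006 -0.0028  0.1035]
99 [ 1.28 -8.04  5.94  1.11] [ 0.0211  0.001  -0.003   0.1396]
102 [-1.39 -6.67  6.07  1.08] [ 0.0241  0.0014 -0.0031  0.1784]
105 [-4.   -5.19  6.1   1.04] [ 0.027   0.002  -0.0032  0.2183]
108 [-6.55 -3.61  6.01  1.  ] [ 0.03    0.0027 -0.0031  0.2577]
111 [-9.04 -1.93  5.81  0.96] [ 0.0328  0.0036 -0.0029  0.2951]
114 [-11.48  -0.15   5.51   0.92] [ 0.0357  0.0045 -0.0026  0.3291]
F [ 0.14 -0.51 -0.15] T [ 0.104 -0.131 -0.036] t 7.3 w 0.01151667158363746
```

Forces are near zero, so I go on to s=96.

```bash
python3 -m crank '[[0.0029, 0, -0.0005, 0, 0, 0], [0.006, 0, -0.0012, 0, 0, 0.01], [0.0091, 0, -0.0018, 0, 0, 0.024], [0.0121, 0.0002, -0.0023, 0, 0, 0.044], [0.0151, 0.0003, -0.0027, 0, 0, 0.071], [0.0181, 0.0006, -0.003, 0, 0, 0.104], [0.0181, 0.0006, -0.003, 0, 0, 0.104], [0.0181, 0.0006, -0.003, 0, 0, 0.104]]'; python3 -c "
from path import *
rows([96,99,102,105,108,111,114,117,120,123,126,129])"
```

```text
time: 8.1
eef_pos: [0.5586, 0.1087, 0.1784]
tool_rot: [0.0, 0.21, 0.978, -0.0]
contact_force: [-0.4, -0.6, -1.1]
gripper_width: 0.012
grasp_force: 30.0
96 [ 4.01 -9.32  5.7   1.15] [ 0.     -0.      0.0002 -0.0001]
99 [ 1.28 -8.04  5.94  1.11] [ 0.003  0.    -0.     0.036]
102 [-1.39 -6.67  6.07  1.08] [ 0.006   0.0002 -0.0001  0.0748]
105 [-4.   -5.19  6.1   1.04] [ 0.009   0.0005 -0.0002  0.1146]
108 [-6.55 -3.61  6.01  1.  ] [ 1.200e-02  9.000e-04 -1.000e-04  1.541e-01]
111 [-9.04 -1.93  5.81  0.96] [1.500e-02 1.400e-03 1.000e-04 1.915e-01]
114 [-11.48  -0.15   5.51   0.92] [0.0179 0.002  0.0004 0.2254]
117 [-13.87   1.71   5.12   0.9 ] [0.0208 0.0028 0.0008 0.2547]
120 [-16.22   3.64   4.66   0.87] [0.0238 0.0036 0.0013 0.2782]
123 [-18.54   5.62   4.13   0.85] [0.0267 0.0044 0.0018 0.2953]
126 [-20.84   7.64   3.57   0.84] [0.0296 0.0053 0.0024 0.3054]
129 [-23.13   9.68   2.98   0.84] [0.0326 0.0063 0.0029 0.3082]
F [-0.44 -0.63 -1.1 ] T [ 0.057 -0.082  0.007] t 8.1 w 0.011991223733994355
```

```bash
python3 -m crank '[[0.003, 0, -0.0002, 0, 0, 0.036], [0.006, 0.0002, -0.0003, 0, 0, 0.075], [0.009, 0.0005, -0.0004, 0, 0, 0.115], [0.012, 0.0009, -0.0003, 0, 0, 0.154], [0.015, 0.0014, -0.0001, 0, 0, 0.19], [0.0179, 0.002, 0.0002, 0, 0, 0.225], [0.0208, 0.0028, 0.0006, 0, 0, 0.255], [0.0208, 0.0028, 0.0006, 0, 0, 0.255], [0.0208, 0.0028, 0.0006, 0, 0, 0.255]]'; python3 -c "
from path import *
rows([117,120,123,126,129,132,135,138,141,144,147,150,153])"
```

```text
time: 9.0
eef_pos: [0.5409, 0.1197, 0.1778]
tool_rot: [0.0, 0.333, 0.943, -0.0]
contact_force: [0.3, 0.3, 0.1]
gripper_width: 0.0114
grasp_force: 30.0
117 [-13.87   1.71   5.12   0.9 ] [ 0.0002 -0.0001  0.0001  0.0002]
120 [-16.22   3.64   4.66   0.87] [ 0.0032 -0.0001  0.0006  0.0238]
123 [-18.54   5.62   4.13   0.85] [0.0063 0.     0.0011 0.0409]
126 [-20.84   7.64   3.57   0.84] [0.0093 0.0002 0.0017 0.051 ]
129 [-23.13   9.68   2.98   0.84] [0.0124 0.0003 0.0023 0.0538]
132 [-25.41  11.72   2.4    0.85] [0.0155 0.0005 0.0029 0.0493]
135 [-27.72  13.73   1.84   0.86] [0.0185 0.0006 0.0034 0.0375]
138 [-30.04  15.71   1.33   0.88] [0.0216 0.0007 0.0039 0.0189]
141 [-32.4   17.62   0.88   0.9 ] [ 0.0246  0.0007  0.0044 -0.006 ]
144 [-34.8   19.46   0.51   0.93] [ 0.0276  0.0007  0.0047 -0.0364]
147 [-37.25  21.22   0.24   0.97] [ 0.0306  0.0005  0.005  -0.0713]
150 [-39.76  22.88   0.06   1.01] [ 0.0336  0.0003  0.0052 -0.1093]
153 [-42.32  24.43   0.     1.04] [ 3.66e-02 -1.00e-04  5.20e-03 -1.49e-01]
F [0.3  0.34 0.09] T [ 0.046 -0.154  0.049] t 9.0 w 0.011416855663337548
```

```bash
python3 -m crank '[[0.0032, 0, 0.0004, 0, 0, 0.024], [0.0063, 0, 0.0009, 0, 0, 0.04], [0.0093, 0.0002, 0.0015, 0, 0, 0.05], [0.0124, 0.0003, 0.002, 0, 0, 0.053], [0.0155, 0.0005, 0.0026, 0, 0, 0.05], [0.0185, 0.0006, 0.0032, 0, 0, 0.037], [0.0216, 0.0007, 0.0037, 0, 0, 0.02], [0.0216, 0.0007, 0.0037, 0, 0, 0.02], [0.0216, 0.0007, 0.0037, 0, 0, 0.02]]'; python3 -c "
from path import *
rows([138,141,144,147,150,153,155.5,158,160.5,163,165.5,168,170.5,173,175.5,178,180])"
```

```text
time: 9.9
eef_pos: [0.5244, 0.1339, 0.1741]
tool_rot: [0.0, 0.342, 0.94, -0.0]
contact_force: [1.0, 0.3, -1.8]
gripper_width: 0.0118
grasp_force: 30.0
138 [-30.04  15.71   1.33   0.88] [-0.0002  0.0001  0.0003 -0.0017]
141 [-32.4   17.62   0.88   0.9 ] [ 0.0028  0.      0.0007 -0.0266]
144 [-34.8   19.46   0.51   0.93] [ 0.0059 -0.0001  0.0011 -0.0571]
147 [-37.25  21.22   0.24   0.97] [ 0.0089 -0.0003  0.0014 -0.0919]
150 [-39.76  22.88   0.06   1.01] [ 0.0118 -0.0007  0.0015 -0.1299]
153 [-42.32  24.43   0.     1.04] [ 0.0148 -0.0011  0.0016 -0.1696]
155.5 [-44.45  25.8    0.     0.95] [ 0.0173 -0.0014  0.0016 -0.0792]
158 [-46.42  27.35   0.     0.85] [ 0.0198 -0.0015  0.0016  0.0208]
160.5 [-48.22  29.08   0.     0.75] [ 0.0223 -0.0013  0.0016  0.1208]
163 [-49.84  30.98   0.     0.65] [ 0.0248 -0.0009  0.0016  0.2208]
165.5 [-51.26  33.04   0.     0.55] [ 2.720e-02 -2.000e-04  1.600e-03  3.208e-01]
168 [-52.46  35.23   0.     0.45] [0.0295 0.0007 0.0016 0.4208]
170.5 [-53.45  37.52   0.     0.35] [0.0317 0.0018 0.0016 0.5208]
173 [-54.2   39.91   0.     0.25] [0.0338 0.0032 0.0016 0.6208]
175.5 [-54.7   42.36   0.     0.15] [0.0358 0.0047 0.0016 0.7208]
178 [-5.496e+01  4.484e+01  0.000e+00  5.000e-02] [0.0376 0.0065 0.0016 0.8208]
180 [-55.    46.84   0.     0.  ] [0.0389 0.008  0.0016 0.8752]
F [ 0.99  0.34 -1.83] T [-0.027 -0.062 -0.003] t 9.9 w 0.011809907847221508
```

```bash
python3 -m crank '[[0.0028, 0, 0.0006, 0, 0, -0.027], [0.0059, -0.0001, 0.001, 0, 0, -0.057], [0.0089, -0.0003, 0.0013, 0, 0, -0.09], [0.0118, -0.0007, 0.0014, 0, 0, -0.12], [0.0148, -0.0011, 0.0014, 0, 0, -0.14], [0.0173, -0.0014, 0.0014, 0, 0, -0.08], [0.0198, -0.0015, 0.0014, 0, 0, 0.02], [0.0223, -0.0013, 0.0014, 0, 0, 0.12], [0.0223, -0.0013, 0.0014, 0, 0, 0.12], [0.0223, -0.0013, 0.0014, 0, 0, 0.12]]'; python3 -c "
from path import *
rows([160.5,163,165.5,168,170.5,173,175.5,178,180,183,186,190,194])"
```

```text
time: 10.9
eef_pos: [0.5064, 0.1472, 0.1727]
tool_rot: [0.0, 0.397, 0.918, -0.0]
contact_force: [-0.1, -0.8, -0.4]
gripper_width: 0.0118
grasp_force: 30.0
160.5 [-48.22  29.08   0.     0.75] [-0.      0.      0.0002  0.0033]
163 [-49.84  30.98   0.     0.65] [0.0025 0.0002 0.0002 0.1033]
165.5 [-51.26  33.04   0.     0.55] [4.900e-03 5.000e-04 2.000e-04 2.033e-01]
168 [-52.46  35.23   0.     0.45] [7.400e-03 1.200e-03 2.000e-04 3.033e-01]
170.5 [-53.45  37.52   0.     0.35] [9.700e-03 2.000e-03 2.000e-04 4.033e-01]
173 [-54.2   39.91   0.     0.25] [1.190e-02 3.100e-03 2.000e-04 5.033e-01]
175.5 [-54.7   42.36   0.     0.15] [1.410e-02 4.400e-03 2.000e-04 6.033e-01]
178 [-5.496e+01  4.484e+01  0.000e+00  5.000e-02] [1.610e-02 5.900e-03 2.000e-04 7.033e-01]
180 [-55.    46.84   0.     0.  ] [1.750e-02 7.300e-03 2.000e-04 7.577e-01]
183 [-55.    49.84   0.     0.  ] [1.970e-02 9.400e-03 2.000e-04 7.577e-01]
186 [-55.    52.84   0.     0.  ] [2.190e-02 1.140e-02 2.000e-04 7.577e-01]
190 [-55.    56.84   0.     0.  ] [2.480e-02 1.420e-02 2.000e-04 7.577e-01]
194 [-55.    60.84   0.     0.  ] [2.770e-02 1.690e-02 2.000e-04 7.577e-01]
F [-0.05 -0.78 -0.35] T [ 0.013 -0.136  0.01 ] t 10.9 w 0.011839802858391655
```

```bash
python3 -m crank '[[0.0025, 0.0002, 0, 0, 0, 0.1], [0.0049, 0.0005, 0, 0, 0, 0.2], [0.0074, 0.0012, 0, 0, 0, 0.3], [0.0097, 0.002, 0, 0, 0, 0.4], [0.0119, 0.0031, 0, 0, 0, 0.5], [0.0141, 0.0044, 0, 0, 0, 0.6], [0.0161, 0.0059, 0, 0, 0, 0.7], [0.0175, 0.0073, 0, 0, 0, 0.757], [0.0197, 0.0094, 0, 0, 0, 0.757], [0.0219, 0.0114, 0, 0, 0, 0.757], [0.0219, 0.0114, 0, 0, 0, 0.757], [0.0219, 0.0114, 0, 0, 0, 0.757]]'; python3 - <<'E'
from path import *
rows([186,190,194,200,210,220,230,240,244,245,246])
im,d=imaging.get_image("scene")
cv2.imwrite("pics/s2.png",cv2.resize(im[100:250,240:440],None,fx=4,fy=4,interpolation=2)[:,:,::-1])
E
```

```text
time: 12.1
eef_pos: [0.4998, 0.171, 0.1726]
tool_rot: [0.0, 0.708, 0.706, -0.0]
contact_force: [-0.6, 0.0, -0.6]
gripper_width: 0.0118
grasp_force: 30.0
186 [-55.    52.84   0.     0.  ] [-0.     -0.0001  0.0001 -0.0009]
190 [-55.    56.84   0.     0.  ] [ 0.004  -0.0001  0.0001 -0.0009]
194 [-55.    60.84   0.     0.  ] [ 0.008  -0.0001  0.0001 -0.0009]
200 [-55.    66.84   0.     0.  ] [ 0.014  -0.0001  0.0001 -0.0009]
210 [-55.    76.84   0.     0.  ] [ 0.024  -0.0001  0.0001 -0.0009]
220 [-55.    86.84   0.     0.  ] [ 0.034  -0.0001  0.0001 -0.0009]
230 [-55.    96.84   0.     0.  ] [ 0.044  -0.0001  0.0001 -0.0009]
240 [-55.   106.84   0.     0.  ] [ 0.054  -0.0001  0.0001 -0.0009]
244 [-55.   110.84   0.     0.  ] [ 0.058  -0.0001  0.0001 -0.0009]
245 [-55.   111.84   0.     0.  ] [ 0.059  -0.0001  0.0001 -0.0009]
246 [-55.   112.84   0.     0.  ] [ 0.06   -0.0001  0.0001 -0.0009]
F [-0.64  0.05 -0.64] T [-0.022 -0.117 -0.028] t 12.1 w 0.011785205337841975
```

View pics/s2.png

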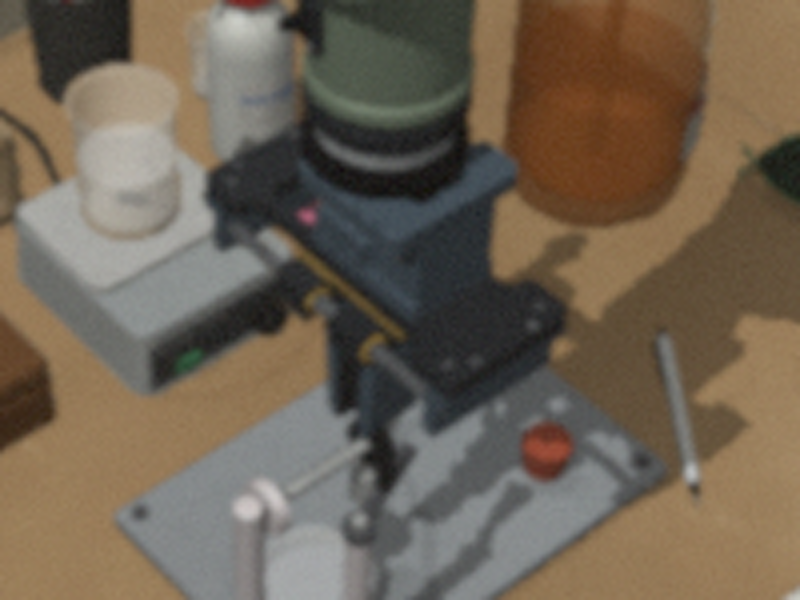

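The carrier (crop ~(375,460)) is on the last leg, held upright, and the fingers are clear of the keeper post at (360,525). I go on towards the stop.

```bash
python3 -m crank '[[0.006, 0, 0, 0, 0, 0], [0.012, 0, 0, 0, 0, 0], [0.018, 0, 0, 0, 0, 0], [0.024, 0, 0, 0, 0, 0], [0.03, 0, 0, 0, 0, 0], [0.036, 0, 0, 0, 0, 0], [0.042, 0, 0, 0, 0, 0], [0.047, 0, 0, 0, 0, 0], [0.051, 0, 0, 0, 0, 0], [0.053, 0, 0, 0, 0, 0], [0.053, 0, 0, 0, 0, 0], [0.053, 0, 0, 0, 0, 0]]'; python3 -c "
from path import *
rows([240,245,246])"
```

```text
time: 13.35
eef_pos: [0.5001, 0.2239, 0.1726]
tool_rot: [0.0, 0.709, 0.705, -0.0]
contact_force: [-1.0, -0.5, -1.8]
gripper_width: 0.012
grasp_force: 30.0
240 [-55.   106.84   0.     0.  ] [ 0.0011 -0.0002  0.0001 -0.002 ]
245 [-55.   111.84   0.     0.  ] [ 0.0061 -0.0002  0.0001 -0.002 ]
246 [-55.   112.84   0.     0.  ] [ 0.0071 -0.0002  0.0001 -0.002 ]
F [-1.   -0.5  -1.85] T [-0.047 -0.085  0.01 ] t 13.35 w 0.011998583915812398
```

```bash
python3 -m crank '[[0.001, 0, 0, 0, 0, 0], [0.002, 0, 0, 0, 0, 0], [0.003, 0, 0, 0, 0, 0], [0.0035, 0, 0, 0, 0, 0], [0.004, 0, 0, 0, 0, 0], [0.0045, 0, 0, 0, 0, 0], [0.0045, 0, 0, 0, 0, 0], [0.0045, 0, 0, 0, 0, 0]]'; python3 -m crank '[[0.0005, 0, 0, 0, 0, 0], [0.001, 0, 0, 0, 0, 0], [0.001, 0, 0, 0, 0, 0], [0.001, 0, 0, 0, 0, 0]]'
```

```text
time: 14.15
eef_pos: [0.5001, 0.2285, 0.1726]
tool_rot: [0.0, 0.709, 0.705, -0.0]
contact_force: [0.4, 0.8, -1.1]
gripper_width: 0.0117
grasp_force: 30.0
time: 14.55
eef_pos: [0.5001, 0.2295, 0.1726]
tool_rot: [0.0, 0.709, 0.705, -0.0]
contact_force: [0.3, -0.1, -1.2]
gripper_width: 0.0118
grasp_force: 30.0
```

```bash
python3 -m crank '[[0.0004, 0, 0, 0, 0, 0], [0.0008, 0, 0, 0, 0, 0], [0.0008, 0, 0, 0, 0, 0], [0.0008, 0, 0, 0, 0, 0]]'
```

```text
time: 14.95
eef_pos: [0.5002, 0.2303, 0.1726]
tool_rot: [0.0, 0.709, 0.705, -0.0]
contact_force: [-0.2, -0.1, -0.7]
gripper_width: 0.0119
grasp_force: 30.0
```

```bash
for i in 1 2; do python3 -m crank '[[0.0004, 0, 0, 0, 0, 0], [0.0007, 0, 0, 0, 0, 0], [0.0007, 0, 0, 0, 0, 0]]' | grep -E 'eef|contact'; done
```

```text
eef_pos: [0.5002, 0.2307, 0.1726]
contact_force: [0.1, -1.8, -0.2]
eef_pos: [0.5002, 0.2308, 0.1726]
contact_force: [0.5, -5.5, 0.3]
```

```bash
python3 -m crank '[[0, 0, 0, 0, 0, 0], [0, 0, 0, 0, 0, 0], [0, 0, 0, 0, 0, 0]]' | grep contact;  python3 -m crank '[[-0.0005, 0, 0, 0, 0, 0], [-0.0008, 0, 0.001, 0, 0, 0], [-0.0008, 0, 0.002, 0, 0, 0], [-0.0008, 0, 0.002, 0, 0, 0], [-0.0008, 0, 0.002, 0, 0, 0]]'
```

```text
contact_force: [0.8, -5.7, -0.2]
time: 16.35
eef_pos: [0.5002, 0.2308, 0.1705]
tool_rot: [0.0, 0.709, 0.705, -0.0]
contact_force: [-0.9, -4.5, 0.5]
gripper_width: 0.0118
grasp_force: 30.0
```

```bash
python3 -m crank '[[0, 0, 0, 0, 0, 0], [0, 0, 0, 0, 0, 0], [0, 0, 0, 0, 0, 0], [0, 0, 0, 0, 0, 0]]' 0.028; python3 -m crank '[[0, 0, -0.01, 0, 0, 0], [0, 0, -0.03, 0, 0, 0], [0, 0, -0.05, 0, 0, 0], [0, 0, -0.07, 0, 0, 0], [0, 0, -0.07, 0, 0, 0], [-0.05, 0, -0.07, 0, 0, 0], [-0.1, 0, -0.07, 0, 0, 0], [-0.14, 0, -0.07, 0, 0, 0], [-0.14, 0, -0.07, 0, 0, 0], [-0.14, 0, -0.07, 0, 0, 0]]'
python3 - <<'E'
from h import *
im,d=imaging.get_image("top");v,u=np.mgrid[220:290,265:345]
o,r=ray("top",np.c_[u.ravel(),v.ravel()]);P=o+r*d[v,u].ravel()[:,None]
st=ST;c,s=np.cos(st[2]),np.sin(st[2]);Q=np.c_[(P[:,:2]-st[:2])@np.array([[c,-s],[s,c]]),P[:,2]]*1e3
for n,m in(("tab",(Q[:,2]>147)&(Q[:,0]>-70)&(Q[:,2]<180)&(Q[:,1]>80)),("knob",(Q[:,2]>147)&(Q[:,0]<-75)&(Q[:,2]<180)&(Q[:,0]>-115)),("knobtop",(Q[:,2]>162)&(Q[:,0]<-75)&(Q[:,2]<180)&(Q[:,0]>-115)),("pivot",(abs(Q[:,1]-99)<9)&(abs(Q[:,0]+100)<9)&(Q[:,2]>110))):
    print(n,m.sum(),Q[m].mean(0).round(1),Q[m].min(0).round(1),Q[m].max(0).round(1))
cv2.imwrite("pics/t2.png",cv2.resize(im[200:295,260:380],None,fx=5,fy=5,interpolation=2)[:,:,::-1])
E
```

```text
time: 16.75
eef_pos: [0.5002, 0.2314, 0.1707]
tool_rot: [-0.0, 0.709, 0.705, 0.0]
contact_force: [0.0, -0.3, -0.2]
gripper_width: 0.028
grasp_force: 0.0
time: 17.75
eef_pos: [0.4992, 0.0904, 0.2402]
tool_rot: [-0.0, 0.71, 0.705, -0.0]
contact_force: [0.1, 0.5, 0.3]
gripper_width: 0.0281
grasp_force: 0.0
tab 43 [-57.  111.1 167.5] [-62.2 105.4 153.4] [-50.8 117.2 172.6]
knob 19 [-89.1  72.7 166.4] [-93.2  69.3 149.8] [-84.9  77.6 171.5]
knobtop 18 [-88.9  72.9 167.4] [-93.2  69.3 165.3] [-84.9  77.6 171.5]
pivot 58 [-99.8  98.6 135.4] [-107.3   90.1  130.4] [-92.5 107.  139.9]
```

View pics/t2.png

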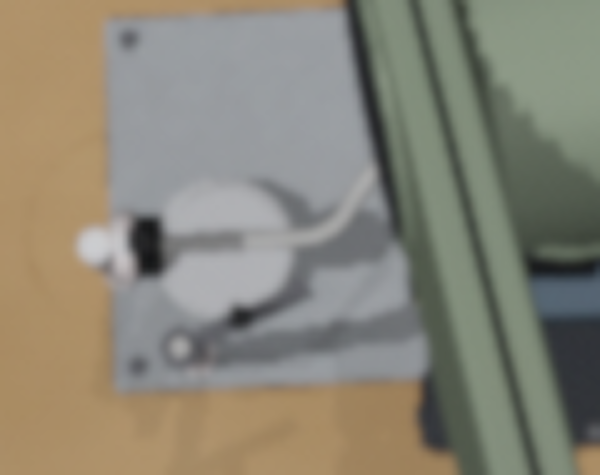

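The carrier's black tab (crop (147,247)) sits against the stop, and the knob is at (240,317). From the depth picture the keeper stands at about 0.39 rad. I swing the closed fingers in behind the knob.

```bash
cat > push.py <<'E'
from h import *
def arc(qs,g=21.,z=.167):
    S,R=tool()
    for q in qs:
        p=np.array([-100+28*np.sin(q)-g*np.cos(q),99-28*np.cos(q)-g*np.sin(q)])/1e3
        w=S2W([[p[0],p[1],z]],ST)[0]
        print(round(q,2),p.round(4),delta(w,q-.003))
    print("F",S["contact_force"].round(2),S["joints"].round(2),S["time"])
E
python3 -c "
from push import *
arc([.39],29,.24)"
```

```text
0.39 [-0.1162  0.0621] [ 8.8900e-02 -6.1200e-02  3.0000e-04 -8.0000e-04 -2.0000e-04  1.1782e+00]
F [ 0.11  0.13 -0.81] [0.16 0.21 1.71 0.   1.23 0.16] 17.8
```

```bash
python3 -m crank '[[0.02, -0.02, 0, 0, 0, 0.15], [0.04, -0.04, 0, 0, 0, 0.3], [0.06, -0.06, 0, 0, 0, 0.45], [0.08, -0.061, 0, 0, 0, 0.6], [0.089, -0.061, 0, 0, 0, 0.75], [0.089, -0.061, 0, 0, 0, 0.9], [0.089, -0.061, 0, 0, 0, 1.05], [0.089, -0.061, 0, 0, 0, 1.178], [0.089, -0.061, 0, 0, 0, 1.178], [0.089, -0.061, 0, 0, 0, 1.178]]' 0.0; python3 -c "
from push import *
arc([.39],29)"
```

```text
time: 18.8
eef_pos: [0.4387, 0.1812, 0.2404]
tool_rot: [-0.0, 0.981, 0.195, -0.0]
contact_force: [-0.2, 0.4, -0.1]
gripper_width: 0.0004
grasp_force: 0.0
0.39 [-0.1162  0.0621] [-0.0003  0.0007  0.0734 -0.0002  0.0002  0.0051]
F [-0.21  0.39 -0.11] [0.37 0.16 1.77 0.   1.21 1.55] 18.8
```

```bash
python3 -m crank '[[0, 0, 0.02, 0, 0, 0], [0, 0, 0.04, 0, 0, 0], [0, 0, 0.06, 0, 0, 0], [0, 0, 0.073, 0, 0, 0], [0, 0, 0.073, 0, 0, 0], [0, 0, 0.073, 0, 0, 0]]'; python3 -c "
from push import *
arc([.3,.39,.5,.6,.7,.8,.9,1.0,1.1,1.2,1.3])"
```

```text
time: 19.4
eef_pos: [0.439, 0.1805, 0.1678]
tool_rot: [-0.0, 0.981, 0.193, 0.0]
contact_force: [0.6, -0.6, 0.6]
gripper_width: 0.0002
grasp_force: 0.0
0.3 [-0.1118  0.066 ] [ 0.0051 -0.002   0.0008 -0.     -0.0001  0.0923]
0.39 [-0.1088  0.0651] [ 0.0076 -0.      0.0008 -0.     -0.0001  0.0023]
0.5 [-0.105   0.0644] [ 1.080e-02  2.100e-03  8.000e-04 -0.000e+00 -1.000e-04 -1.077e-01]
0.6 [-0.1015  0.064 ] [ 1.380e-02  3.700e-03  8.000e-04 -0.000e+00 -1.000e-04 -2.077e-01]
0.7 [-0.098   0.0641] [ 1.710e-02  5.100e-03  8.000e-04  0.000e+00 -1.000e-04 -3.077e-01]
0.8 [-0.0945  0.0644] [ 2.040e-02  6.000e-03  8.000e-04  0.000e+00 -1.000e-04 -4.077e-01]
0.9 [-0.0911  0.0651] [ 2.390e-02  6.700e-03  8.000e-04  0.000e+00 -1.000e-04 -5.077e-01]
1.0 [-0.0878  0.0662] [ 2.740e-02  7.000e-03  9.000e-04  0.000e+00 -1.000e-04 -6.077e-01]
1.1 [-0.0846  0.0676] [ 3.090e-02  6.900e-03  9.000e-04  0.000e+00 -1.000e-04 -7.077e-01]
1.2 [-0.0815  0.0693] [ 3.430e-02  6.500e-03  9.000e-04  0.000e+00 -1.000e-04 -8.077e-01]
1.3 [-0.0786  0.0713] [ 3.780e-02  5.800e-03  9.000e-04  0.000e+00 -1.000e-04 -9.077e-01]
F [ 0.63 -0.56  0.57] [0.37 0.22 1.89 0.   1.03 1.55] 19.4
```

```bash
python3 -m crank '[[0.004, 0, 0, 0, 0, 0], [0.0076, 0, 0, 0, 0, 0], [0.0108, 0.002, 0, 0, 0, -0.108], [0.0138, 0.0037, 0, 0, 0, -0.208], [0.0171, 0.005, 0, 0, 0, -0.308], [0.0204, 0.006, 0, 0, 0, -0.408], [0.0239, 0.0067, 0, 0, 0, -0.508], [0.0274, 0.007, 0, 0, 0, -0.608], [0.0309, 0.007, 0, 0, 0, -0.708], [0.0309, 0.007, 0, 0, 0, -0.708]]'; python3 - <<'E'
from push import *
arc([1.1,1.2,1.3,1.4,1.5,1.57])
im,d=imaging.get_image("scene")
cv2.imwrite("pics/s3.png",cv2.resize(im[150:285,250:430],None,fx=4,fy=4,interpolation=2)[:,:,::-1])
E
```

```text
time: 20.4
eef_pos: [0.4709, 0.1855, 0.1681]
tool_rot: [0.0, 0.854, 0.521, 0.0]
contact_force: [-0.3, -0.3, 1.2]
gripper_width: 0.0001
grasp_force: 0.3
1.1 [-0.0846  0.0676] [ 0.     -0.0008  0.0011  0.001  -0.0005 -0.0012]
1.2 [-0.0815  0.0693] [ 0.0029  0.0012  0.0011  0.001  -0.0005 -0.1012]
1.3 [-0.0786  0.0713] [ 0.006   0.0028  0.0011  0.0011 -0.0004 -0.2012]
1.4 [-0.076   0.0735] [ 0.0092  0.0042  0.0011  0.0011 -0.0004 -0.3012]
1.5 [-0.0736  0.0761] [ 1.260e-02  5.200e-03  1.100e-03  1.100e-03 -3.000e-04 -4.012e-01]
1.57 [-0.072  0.078] [ 1.500e-02  5.700e-03  1.100e-03  1.100e-03 -3.000e-04 -4.712e-01]
F [-0.34 -0.28  1.24] [ 0.35  0.27  1.82 -0.    1.05  0.83] 20.4
```

View pics/s3.png

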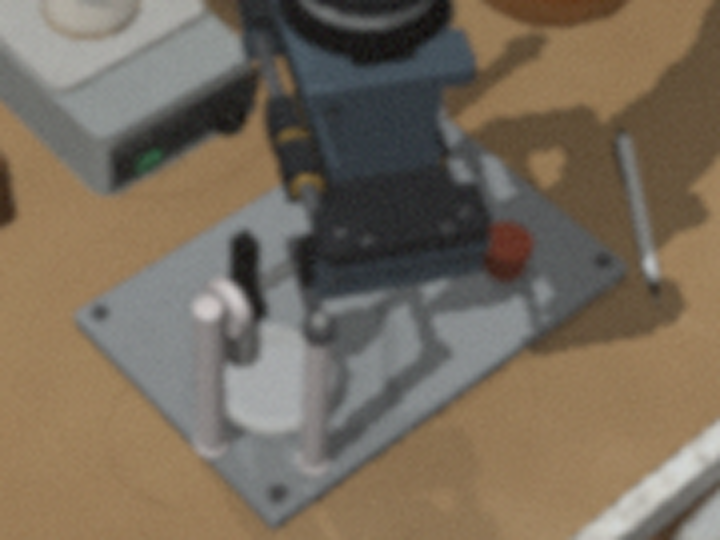

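The black pin is at crop (303,260), leading the finger. The carrier hangs at the stop at (240,270). I go on with the arc.

```bash
python3 -m crank '[[0.0029, 0.0012, 0, 0, 0, -0.1], [0.006, 0.0028, 0, 0, 0, -0.2], [0.0092, 0.0042, 0, 0, 0, -0.3], [0.0126, 0.0052, 0, 0, 0, -0.4], [0.0145, 0.0056, 0, 0, 0, -0.47], [0.0145, 0.0056, 0, 0, 0, -0.47], [0.0145, 0.0056, 0, 0, 0, -0.47]]'; python3 - <<'E'
from push import *
arc([1.5,1.57,1.6])
im,d=imaging.get_image("scene")
cv2.imwrite("pics/s4.png",cv2.resize(im[150:285,250:430],None,fx=4,fy=4,interpolation=2)[:,:,::-1])
E
```

```text
time: 21.15
eef_pos: [0.4831, 0.1958, 0.1682]
tool_rot: [0.001, 0.71, 0.704, 0.001]
contact_force: [4.6, -1.6, 0.1]
gripper_width: 0.0004
grasp_force: 1.8
1.5 [-0.0736  0.0761] [-0.0015 -0.0018  0.0012  0.0034 -0.0006  0.0663]
1.57 [-0.072  0.078] [ 0.0004 -0.0003  0.0012  0.0034 -0.0004 -0.0037]
1.6 [-0.0714  0.0788] [ 0.0012  0.0003  0.0012  0.0034 -0.0004 -0.0337]
F [ 4.63 -1.55  0.13] [ 0.36  0.29  1.79 -0.    1.06  0.37] 21.15
```

View pics/s4.png

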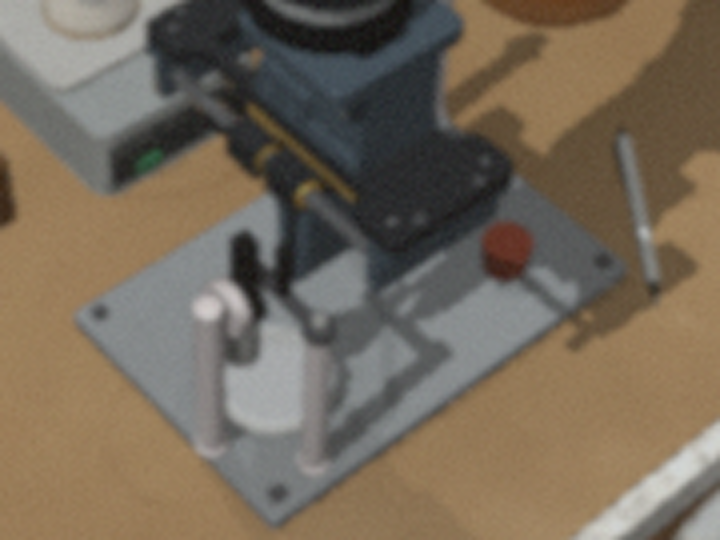

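The pin (285,265) has swung round and the bar crosses the rod behind the carrier at (262,268). I press a little further to make sure it is at the limit.

```bash
python3 -m crank '[[0.0007, 0, 0, 0, 0, 0], [0.0014, 0, 0, 0, 0, 0], [0.0014, 0, 0, 0, 0, 0]]'; python3 -m crank '[[0.0007, 0, 0, 0, 0, 0], [0.0014, 0, 0, 0, 0, 0], [0.0014, 0, 0, 0, 0, 0]]'
```

```text
time: 21.5
eef_pos: [0.4831, 0.1963, 0.1682]
tool_rot: [0.002, 0.709, 0.705, 0.001]
contact_force: [6.1, -3.7, 0.8]
gripper_width: 0.0004
grasp_force: 3.5
time: 21.8
eef_pos: [0.4831, 0.1965, 0.1683]
tool_rot: [0.003, 0.709, 0.705, -0.0]
contact_force: [5.6, -8.5, 2.0]
gripper_width: 0.0005
grasp_force: 5.4
```

```bash
python3 -m crank '[[-0.005, 0, 0, 0, 0, 0], [-0.015, 0, 0, 0, 0, 0], [-0.02, 0, -0.02, 0, 0, 0], [-0.03, 0, -0.06, 0, 0, 0], [-0.06, 0, -0.08, 0, 0, 0], [-0.1, 0, -0.08, 0, 0, 0], [-0.14, 0, -0.08, 0, 0, 0], [-0.14, 0, -0.08, 0, 0, 0], [-0.14, 0, -0.08, 0, 0, 0]]'
python3 - <<'E'
from h import *
im,d=imaging.get_image("top");v,u=np.mgrid[220:290,265:345]
o,r=ray("top",np.c_[u.ravel(),v.ravel()]);P=o+r*d[v,u].ravel()[:,None]
st=ST;c,s=np.cos(st[2]),np.sin(st[2]);Q=np.c_[(P[:,:2]-st[:2])@np.array([[c,-s],[s,c]]),P[:,2]]*1e3
for n,m in(("tab",(Q[:,2]>152)&(Q[:,0]>-64)&(Q[:,2]<180)&(Q[:,1]>102)),("knob",(Q[:,2]>155)&(Q[:,0]<-64)&(Q[:,2]<180)&(Q[:,0]>-115)),):
    print(n,m.sum(),Q[m].mean(0).round(1),Q[m].min(0).round(1),Q[m].max(0).round(1))
cv2.imwrite("pics/t3.png",cv2.resize(im[200:295,260:380],None,fx=5,fy=5,interpolation=2)[:,:,::-1])
E
```

```text
time: 22.7
eef_pos: [0.4802, 0.0581, 0.2474]
tool_rot: [-0.001, 0.71, 0.704, -0.0]
contact_force: [-0.1, 0.5, 1.1]
gripper_width: 0.0006
grasp_force: 0.0
tab 43 [-56.8 111.  167.8] [-62.1 105.3 153. ] [-50.7 117.4 172.6]
knob 19 [-71.7  98.5 166.8] [-75.8  93.8 157.8] [-67.6 103.5 170.6]
```

View pics/t3.png

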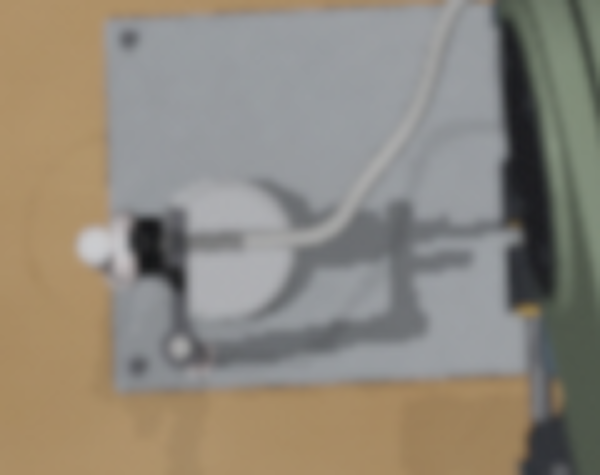

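The bar now crosses the rod straight behind the carrier (crop (178,250)). The knob measures (-71.7, 98.5) against (-72, 99) fully shut, which is about 1.55 rad, and the carrier is against the stop. The robot is clear, so I hand in.

```bash
python3 -c "
from workcell import workorder
print(workorder.hand_in())"
```

```text
the job is handed in; nothing more can be done
None
```

The carrier was slid round both corners to bear on the end stop (about 5.5 N), the keeper was swung shut behind it (about 1.55 rad by depth picture), the dish and stopper were not approached, and the job was handed in at about 23 s; no verdict was returned.

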